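# Sort the grinding-point blocks into their bays

### The arm

A 6-joint arm with a two-finger parallel gripper is mounted at the origin on the work surface. World frame = base frame: x ahead of the robot, y to its left, z up, the work surface at z = 0. Lengths are in m, angles in degrees, forces in N, time in s.
With the tool pointing down it reaches from about 0.25 to 0.725 m from the base axis. Payload 9.7 kg.
Tool frame: the origin (TCP) lies on the centre line of the jaws, within the pads' length; the fingertips stand 22 mm ahead of it and the grasp point (between the pads) lies 3 mm ahead of it; z points along the fingers, y is the direction in which the jaws open and shut (so a half turn about z gives the same grasp; the last joint's range is limited). The gripper opens to 85 mm and grips with 20 to 120 N. Pads are 22 mm wide; open, the fingers measure 114 mm over their backs; the gripper's body (76 mm by 85 mm) begins 54 mm behind the grasp point. The pads swing forward as they close: fully open they stand 13 mm farther back than shut.
Start: joints at [77.12, 4.979, 10.078, 95.1, 0, 90], TCP at [0.123, 0.536, 0.223] pointing down, gripper open.
Joint ranges: [-179.16, 179.16], [-48.56, 103.87], [-65.8, 70.77], [-126.05, 130.52], [-82.76, 87.17], [-180, 180]. Speed limits (degrees/s): [127.2, 127.2, 147.25, 180, 180, 180].

### API

Orientations are given as [roll, pitch, yaw] about the fixed x, y, z axes, in that order (R = Rz(yaw) Ry(pitch) Rx(roll)).
In Python, from workcell import monitor, eyes, job gives the robot as it stands. The module is installed in compiled form; this text tells all that it offers.
- The arm moves only by the tool drive_tool, never from a script. Its argument "plan" is a list of rows, each a list of 3 entries, a list of its own where there are three numbers: the opening, from 0 (shut) to 1 (fully open), then the shift along the world's x, y, z in m, then the turn about the world's z in degrees. In form: [[gripper, [x, y, z], yaw], ...]. A call has 1 to 10 rows; each row shifts and turns the commanded pose from where the row before left it; what a row does not reach is not made up. A row lasts 1/8 s, in which the tool goes at most 62.5 mm and 10.7 degrees, less where a joint would pass 70% of its speed; a pose out of reach is approached as far as the arm can. A call is refused whole if a number of a shift passes 0.0625 or a number of a turn 10.7, either way. A call with a gripper value outside its range is refused whole. The fingers move at their own pace and stop on an object; "grip_force" is the grip in N (left out, the last holds). Time passes only in rows, so rows that do not move let the fingers close. It gives the time, the measured TCP pose, the force and the opening at its end, in the units of the state.
- monitor.get_obs(): the state, without advancing time (a new reading comes with each control period).
- eyes.camera(name): name is "scene" or "top" or "wrist"; returns (picture, depth): 384x512x3 uint8, red, green, blue; 384x512 float32, m along the optical axis (not along the pixel's ray), 0 where there is no reading.
- eyes.camera_params(name): a dict with "fx", "fy", "cx", "cy" (pixels), "dist_coeffs" ([k1, k2, p1, p2, k3] as OpenCV has them; the pictures are not rectified), "extrinsics" (4x4, takes a point from world to camera coordinates); the wrist camera has in their place "mount" (4x4, takes a point from camera to tool coordinates, whose origin is the TCP and whose axes are the flange's). Camera axes: x right, y down, z forward; pixel columns grow to the right and rows downward; lengths in m; the calibration is good to about 2 mm. A picture is of the moment at which its call begins: read the wrist's pose just before it. camera_params takes no time and is no camera call.
- job.job_done(): hands the job in, once; it reports no verdict.
The state is a dict: "time": time; "q": joint angles; "qd": joint speeds; "joint_efforts": joint torques, N m; "ee_pos": TCP position; "tcp_rot": TCP orientation; "wrist_force": force on the tool from outside, world axes, zero at the start; "torque": the same for the moment, N m; "opening": finger opening in m.
Only numpy, scipy, OpenCV 4.12 (cv2) and the standard library are available. Lean on these libraries where they do the work, as an engineer would, in place of code of your own. Each camera call takes 0.05 s, during which the arm holds its last target.

### The job

The three pale blocks of mounted grinding points stand in each other's bays. Put each block into the bay whose sample point has the same head shape, flat on the bay floor between its walls, setting one block aside on the free rubber mat, lengthwise and let go, to make room. Keep the blocks upright all the time, and leave all three standing still in their own bays.

Things in the scene. Friction and masses are not known exactly. Their poses are not given: they have to be found in the camera images.
- block_wheel_center (a point): Loose pale block 130 (x) x 56 (y) x 30 mm with dark grinding points fixed in it; at each end (x +-45): one flat wheel head, 36 wide, 10 thick, top 52 up from the underside. Grip tab upright in the middle, 36 (x) x 14 mm thick (y), from the block top (30 up) to 80 up: pinch it across y. Point: middle, 40 above underside, 40 below tab top. 0.2-0.4 kg. Same if turned half round. Starts in a wrong bay.
- block_cone_center (a point): Loose pale block 130 (x) x 56 (y) x 30 mm with dark grinding points fixed in it; at each end (x +-45): two cone heads, points up, 24 wide, 20 tall, tips 58 up from the underside. Grip tab upright in the middle, 36 (x) x 14 mm thick (y), from the block top (30 up) to 80 up: pinch it across y. Point: middle, 40 above underside, 40 below tab top. 0.2-0.4 kg. Same if turned half round. Starts in a wrong bay.
- block_pencil_center (a point): Loose pale block 130 (x) x 56 (y) x 30 mm with dark grinding points fixed in it; at each end (x +-45): three thin pencil heads, 12 wide, 18 tall, tops 58 up from the underside. Grip tab upright in the middle, 36 (x) x 14 mm thick (y), from the block top (30 up) to 80 up: pinch it across y. Point: middle, 40 above underside, 40 below tab top. 0.2-0.4 kg. Same if turned half round. Starts in a wrong bay.
- bay_wheel: Fixed open aluminium bay for the block with wheel heads, shown by one fixed sample wheel head on a plinth at x = +101 mm (top up to 44 mm high). Outside 158 (x) x 84 (y) mm, walls 4 thick, 12 high; inside 150 x 76; floor 4 mm above the table. Origin: on the table under the middle of the bay (plinth not counted); x towards the sample, z up. Starts with a wrong block in it.
- bay_cone: Fixed open aluminium bay for the block with cone heads, shown by one fixed sample cone head on a plinth at x = +101 mm (top up to 44 mm high). Outside 158 (x) x 84 (y) mm, walls 4 thick, 12 high; inside 150 x 76; floor 4 mm above the table. Origin: on the table under the middle of the bay (plinth not counted); x towards the sample, z up. Starts with a wrong block in it.
- bay_pencil: Fixed open aluminium bay for the block with pencil heads, shown by one fixed sample pencil head on a plinth at x = +101 mm (top up to 44 mm high). Outside 158 (x) x 84 (y) mm, walls 4 thick, 12 high; inside 150 x 76; floor 4 mm above the table. Origin: on the table under the middle of the bay (plinth not counted); x towards the sample, z up. Starts with a wrong block in it.
- mat: Fixed black rubber mat, 170 (x) x 96 (y) x 3 mm thick, empty at the start: the free spot for one block, block lengthwise along x. Origin: under the middle of the mat, on the table; z up.
Things that resemble listed ones, but are neither listed nor needed, are in the scene too. What is shaped like the bay_wheel but brown is not meant.

How it is judged:
By the outcome, as a careful person would: the job done as asked, in the order asked, and still so for the second after the job is handed in, with the robot touching nothing.
It also fails if it takes over 120 s, if anything falls off the work surface, if the arm or the gripper's body presses on something with over 40 N, if the wrist force passes 120 N, or if a joint passes its speed limit or range.

## Working session

There is one attempt and no reset: what is moved stays moved. The work goes in short steps, Python scripts to look and compute and a tool call to move; the robot and the scene stay as the last step left them, time stands still between calls to the robot, and variables do not carry over. Pictures are saved under pics/ and viewed, and the job is handed in when it is done.

Besides the shell and the picture viewer there is one more tool, called after ">>>" as name(argument=value, ...), one argument or row to a line, values as JSON. drive_tool: Moves the arm, as the interface text tells. Its arguments: {"type":"object","properties":{"plan":{"type":"array","items":{"type":"array"}},"grip_force":{"type":"number"}},"required":["plan"]}

```bash
mkdir -p pics; python3 - <<'E'
from workcell import monitor, eyes, job
import cv2,numpy as np
o=monitor.get_obs(); print(o)
for n in ["scene","top"]:
    p,d=eyes.camera(n); cv2.imwrite(f"pics/{n}0.png",p[:,:,::-1]); np.savez(f"{n}0.npz",p=p,d=d)
    print(n,{k:np.round(v,3).tolist() for k,v in eyes.camera_params(n).items()})
print(eyes.camera_params("wrist"))
E
```

```text
{'time': 0.0, 'q': array([ 7.71171527e+01,  5.01060930e+00,  1.00334190e+01,  9.50972522e+01,
       -1.01718500e-03,  8.99993659e+01]), 'qd': array([ 0.04843798, -0.05788883,  0.02100956,  0.11259485, -0.04432269,
       -0.07618024]), 'joint_efforts': array([ 2.11772473e-03, -5.20382309e+01,  4.64808798e+01,  1.59733160e-02,
        1.73679173e-04,  6.67503983e-06]), 'ee_pos': array([0.1225809 , 0.53593021, 0.22227849]), 'tcp_rot': array([-1.79925557e+02,  1.01636023e-03,  1.67117788e+02]), 'wrist_force': array([-0.13153814, -0.35772989,  0.05188793]), 'torque': array([ 0.06386966,  0.05619323, -0.00466016]), 'opening': 0.0854961698904876}
scene {'fx': 373.152, 'fy': 373.152, 'cx': 254.214, 'cy': 194.977, 'dist_coeffs': [-0.116, 0.0, 0.0, 0.0, 0.0], 'extrinsics': [[-0.742, 0.671, 0.012, 0.402], [0.401, 0.458, -0.793, -0.09], [-0.538, -0.583, -0.609, 1.454], [0.0, 0.0, 0.0, 1.0]]}
top {'fx': 459.147, 'fy': 459.147, 'cx': 247.164, 'cy': 187.632, 'dist_coeffs': [-0.178, 0.0, 0.0, 0.0, 0.0], 'extrinsics': [[0.028, -1.0, 0.002, -0.11], [-0.986, -0.028, -0.162, 0.436], [0.162, 0.002, -0.987, 1.186], [0.0, 0.0, 0.0, 1.0]]}
{'fx': 271.47546243540637, 'fy': 271.47546243540637, 'cx': 257.987510152922, 'cy': 190.99813075208323, 'dist_coeffs': array([0.00609228, 0.        , 0.        , 0.        , 0.        ]), 'mount': array([[ 1.22664162e-04, -9.66023439e-01, -2.58454446e-01,
         6.55300580e-02],
       [ 9.99999948e-01,  1.95783493e-04, -2.57172161e-04,
         1.18832568e-03],
       [ 2.99035450e-04, -2.58454401e-01,  9.66023412e-01,
        -1.50552571e-01],
       [ 0.00000000e+00,  0.00000000e+00,  0.00000000e+00,
         1.00000000e+00]])}
```

View pics/scene0.png

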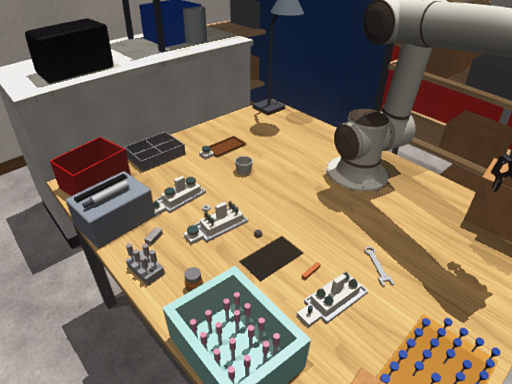

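View pics/top0.png

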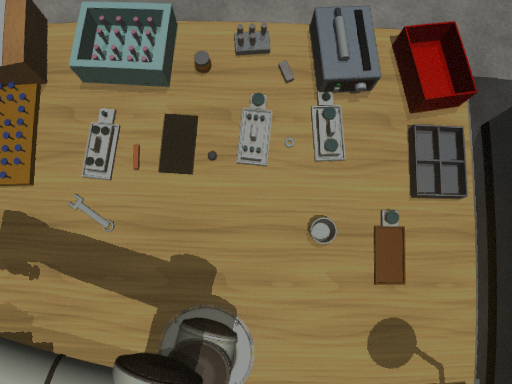

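```bash
python3 - <<'E'
import cv2,numpy as np
p=np.load('top0.npz')['p'][:,:,::-1]
a=cv2.resize(p[85:190,70:220],None,fx=5,fy=5,interpolation=2)
b=cv2.resize(p[80:175,220:360],None,fx=5,fy=5,interpolation=2)
cv2.imwrite('pics/ta.png',a);cv2.imwrite('pics/tb.png',b)
p=np.load('scene0.npz')['p'][:,:,::-1]
cv2.imwrite('pics/sa.png',cv2.resize(p[160:330,140:380],None,fx=3,fy=3,interpolation=2))
E
```

```text
(no output)
```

View pics/ta.png

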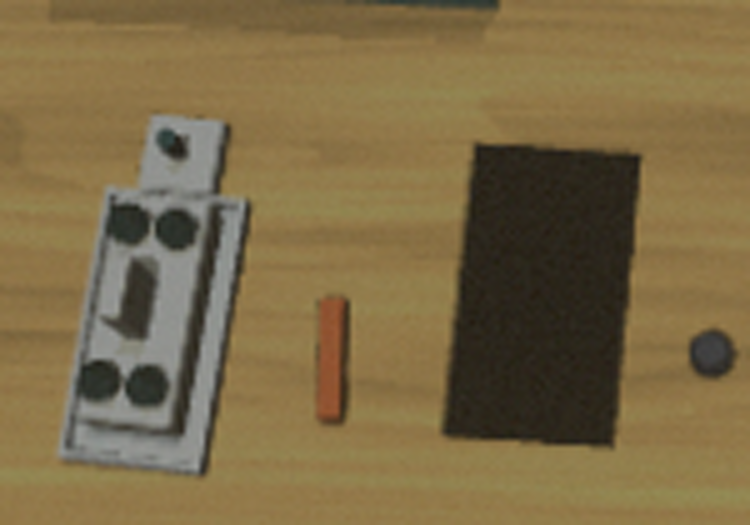

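View pics/tb.png

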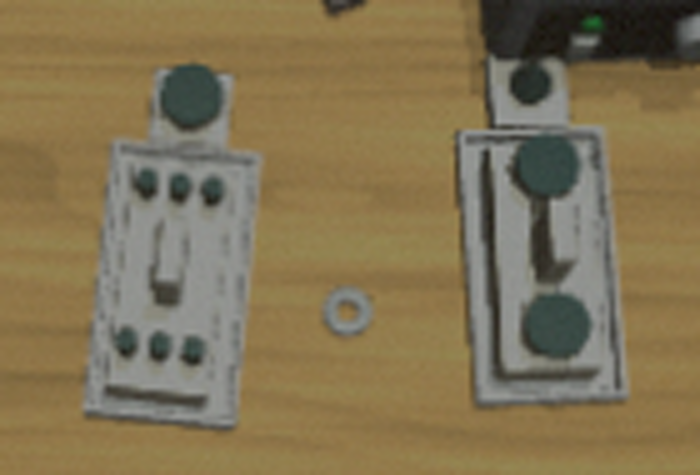

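View pics/sa.png

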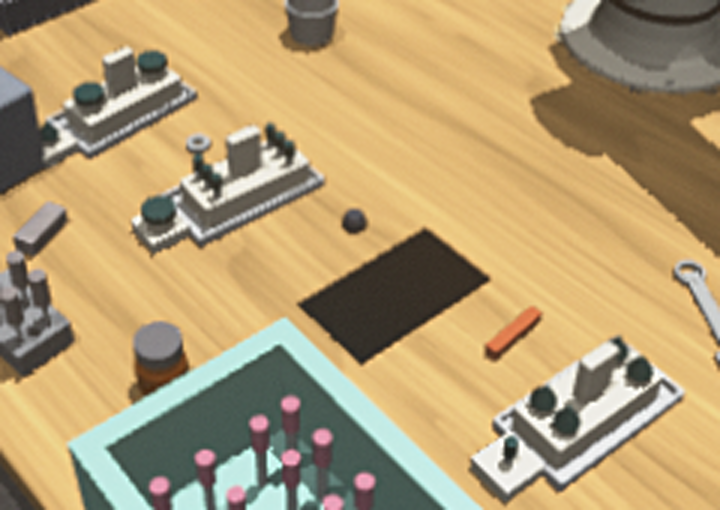

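```bash
cat > h.py <<'E'
import numpy as np, cv2
from scipy.spatial.transform import Rotation as R
from workcell import monitor, eyes, job
def cam(name,obs=None):
    c=eyes.camera_params(name)
    K=np.array([[c['fx'],0,c['cx']],[0,c['fy'],c['cy']],[0,0,1]])
    if name=='wrist':
        T=np.eye(4);T[:3,:3]=R.from_euler('xyz',obs['tcp_rot'],degrees=True).as_matrix();T[:3,3]=obs['ee_pos']
        cw=T@np.array(c['mount'])
    else: cw=np.linalg.inv(np.array(c['extrinsics']))
    return K,np.array(c['dist_coeffs'],float),cw
def rays(C,uv):
    K,D,cw=C
    n=cv2.undistortPoints(np.asarray(uv,float).reshape(-1,1,2),K,D).reshape(-1,2)
    d=np.c_[n,np.ones(len(n))]@cw[:3,:3].T
    return cw[:3,3],d
def plane(C,uv,z):
    o,d=rays(C,uv); return o+d*((z-o[2])/d[:,2])[:,None]
def tri(C1,uv1,C2,uv2):
    o1,d1=rays(C1,uv1);o2,d2=rays(C2,uv2);out=[]
    for a,b in zip(d1,d2):
        A=np.c_[a,-b];s=np.linalg.lstsq(A,o2-o1,rcond=None)[0]
        p,q=o1+a*s[0],o2+b*s[1];out.append(np.r_[(p+q)/2,np.linalg.norm(p-q)])
    return np.array(out)
def cloud(C,d):
    h,w=d.shape;u,v=np.meshgrid(np.arange(w),np.arange(h))
    o,r=rays(C,np.c_[u.ravel(),v.ravel()])
    P=o+r*d.ravel()[:,None];P[d.ravel()==0]=np.nan
    return P.reshape(h,w,3)
E
python3 - <<'E'
from h import *
for n,rs in {'top':dict(A=(80,185,80,120),B=(90,170,235,275),C=(92,165,310,348),M=(110,178,156,202),BOX=(5,92,308,382)),}.items():
    z=np.load(n+'0.npz');P=cloud(cam(n),z['d'])
    for k,(a,b,c,e) in rs.items():
        Q=P[a:b,c:e].reshape(-1,3)
        print(k,np.nanpercentile(Q,[2,50,98,100],axis=0).round(3).tolist())
        T=Q[(Q[:,2]>.076)&(Q[:,2]<.095)]
        print(' tab',len(T),T.mean(0).round(4),T[:,2].max())
    print(P[215,250])
z=np.load('scene0.npz');P=cloud(cam('scene'),z['d']);
Q=P[(P[...,2]>.078)&(P[...,2]<.092)&(P[...,0]<.9)]
lab=z['p'][(P[...,2]>.078)&(P[...,2]<.092)&(P[...,0]<.9)]
for y in [(.1,.35),(-.15,.05),(-.3,-.15)]:
    T=Q[(Q[:,1]>y[0])&(Q[:,1]<y[1])&(Q[:,0]<.65)&(Q[:,0]>.35)]
    print(len(T),T.mean(0) if len(T) else '')
E
```

```text
A [[0.448, 0.268, -0.004], [0.586, 0.319, 0.004], [0.743, 0.393, 0.073], [0.754, 0.405, 0.092]]
 tab 76 [0.5424 0.316  0.0837] 0.09153130506613616
B [[0.501, -0.168, -0.004], [0.603, -0.113, 0.007], [0.725, -0.06, 0.082], [0.731, -0.055, 0.092]]
 tab 74 [ 0.5855 -0.1116  0.0842] 0.09209524664086977
C [[0.52, -0.375, -0.003], [0.613, -0.314, 0.012], [0.725, -0.27, 0.083], [0.732, -0.269, 0.089]]
 tab 80 [ 0.6032 -0.3172  0.0834] 0.08911121687828905
M [[0.471, 0.036, -0.004], [0.564, 0.097, 0.002], [0.66, 0.161, 0.008], [0.665, 0.168, 0.011]]<stdin>:8: RuntimeWarning: Mean of empty slice.
  ret = um.true_divide(
Traceback (most recent call last):
ValueError: zero-size array to reduction operation maximum which has no identity
```

>>> drive_tool(
  plan=[
    [1,[0.05,-0.028,0.004],0],
    [1,[0.05,-0.028,0.004],0],
    [1,[0.05,-0.028,0.004],0],
    [1,[0.05,-0.028,0.004],0],
    [1,[0.05,-0.028,0.004],0],
    [1,[0.05,-0.028,0.004],0],
    [1,[0.05,-0.028,0.004],0],
    [1,[0.05,-0.028,0.0],0],
    [1,[0,0,0],0],
    [1,[0,0,0],0],
  ],
)

```text
time: 1.35
ee_pos: [0.5223, 0.3121, 0.2505]
tcp_rot: [-180.0, -0.1, 167.1]
wrist_force: [-0.1, 0.4, 0.8]
opening: 0.0854
```

```bash
cat > snap.py <<'E'
import sys
from h import *
n=sys.argv[1]
o=monitor.get_obs(); p,d=eyes.camera('wrist')
cv2.imwrite(f'pics/{n}.png',p[:,:,::-1]); np.savez(n+'.npz',p=p,d=d,pos=o['ee_pos'],rot=o['tcp_rot'])
print(o['time'],o['ee_pos'].round(4),o['tcp_rot'].round(2),o['wrist_force'].round(2),o['opening'])
E
python3 snap.py w1
```

```text
1.35 [0.5223 0.3121 0.2505] [-1.7997e+02 -6.0000e-02  1.6709e+02] [-0.09  0.42  0.75] 0.08537948156423543
```

View pics/w1.png

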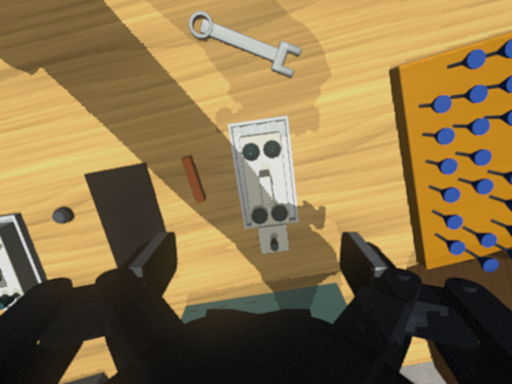

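>>> drive_tool(
  plan=[
    [1,[0.003,-0.057,0.0],1],
    [1,[0.003,-0.057,0.0],1],
    [1,[0.003,-0.057,0.0],1],
    [1,[0.003,-0.057,0.0],1],
    [1,[0.003,-0.057,0.0],1],
    [1,[0.003,-0.057,0.0],1],
    [1,[0.003,-0.057,0.0],1],
    [1,[0.003,-0.057,0.0],1],
    [1,[0.003,-0.057,0.0],1],
    [1,[0,0,0],1],
  ],
)

```text
time: 2.65
ee_pos: [0.5492, -0.2027, 0.2506]
tcp_rot: [-180.0, -0.0, 177.0]
wrist_force: [-0.3, -0.5, -0.3]
opening: 0.0853
```

>>> drive_tool(
  plan=[
    [1,[0,0,0],0],
    [1,[0,0,0],0],
  ],
)

```text
time: 2.9
ee_pos: [0.5498, -0.1991, 0.2515]
tcp_rot: [180.0, 0.0, 177.2]
wrist_force: [0.7, -0.9, -0.2]
opening: 0.0853
```

```bash
python3 snap.py w2; python3 - <<'E'
import cv2
a=cv2.imread('pics/w1.png')[100:270,75:315]
cv2.imwrite('pics/w1z.png',cv2.resize(a,None,fx=3.3,fy=3.3,interpolation=2))
E
```

```text
2.9 [ 0.5498 -0.1991  0.2515] [1.8000e+02 3.0000e-02 1.7723e+02] [ 0.73 -0.86 -0.19] 0.0853291321877656
```

View pics/w2.png

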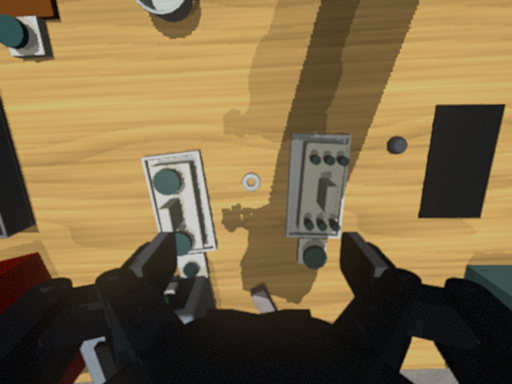

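View pics/w1z.png

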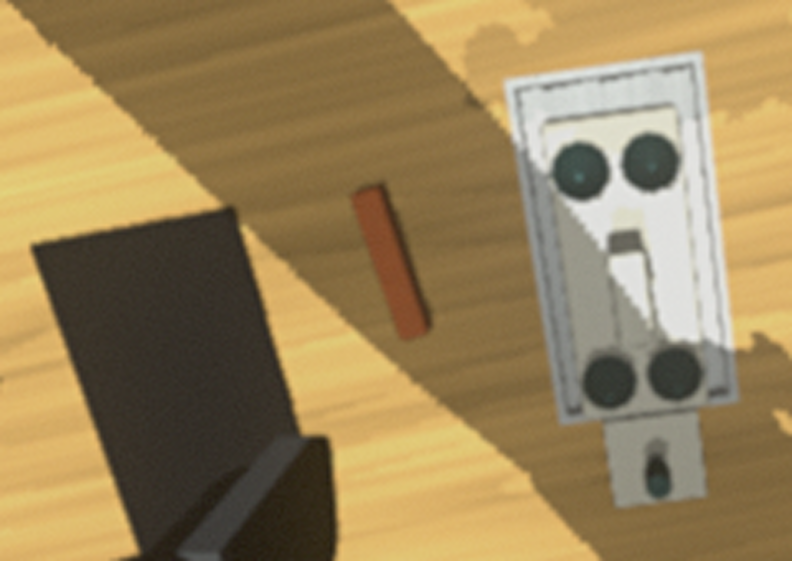

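```bash
cat > heads.py <<'E'
from h import *
def heads(p,box,amin=15):
    x0,x1,y0,y1=box
    q=p[y0:y1,x0:x1].astype(int)
    m=((q[...,1]-q[...,0]>8)&(q.sum(2)<330)).astype(np.uint8)
    n,l,s,c=cv2.connectedComponentsWithStats(m)
    return [(np.round(c[i]+[x0,y0],2).tolist(),int(s[i,4])) for i in range(1,n) if s[i,4]>=amin]
def load(n):
    z=np.load(n+'.npz');return z['p'],z['d'],cam('wrist',dict(ee_pos=z['pos'],tcp_rot=z['rot']))
E
python3 - <<'E'
from heads import *
p,d,C=load('w1');P=cloud(C,d)
print('A',heads(p,(225,300,112,260)))
Q=P[112:228,228:300].reshape(-1,3);T=Q[(Q[:,2]>.077)];print(len(T),T.mean(0),np.ptp(T,axis=0),np.median(T[:,2]))
print('corn',plane(C,[(228,124.2),(288,116.1),(298.6,221.2),(245.3,228.5)],.012))
p,d,C=load('w2');P=cloud(C,d)
print('B',heads(p,(287,352,132,275),6)); print('C',heads(p,(140,218,148,280)))
for b in ((287,352,132,240),(140,218,148,240)):
    Q=P[b[2]:b[3],b[0]:b[1]].reshape(-1,3);T=Q[(Q[:,2]>.077)];print(len(T),T.mean(0),np.ptp(T,axis=0),np.median(T[:,2]))
p=np.load('top0.npz')['p']
for b in ((80,122,105,182),(235,275,90,166),(310,348,90,164)): print('top',heads(p,b,5))
a=cv2.imread('pics/w2.png')
cv2.imwrite('pics/w2z.png',cv2.resize(a[120:280,130:360],None,fx=3.4,fy=3.4,interpolation=2))
E
```

```text
A [([270.26, 146.21], 81), ([249.6, 149.6], 134), ([274.12, 247.0], 26)]
332 [0.54194432 0.31784257 0.083152  ] [0.03648113 0.01599307 0.00756602] 0.08325647317552629
corn [[0.45701667 0.28529834 0.012     ]
 [0.46501401 0.36879751 0.012     ]
 [0.62050404 0.3543133  0.012     ]
 [0.61398839 0.27209393 0.012     ]]
B [([315.92, 159.92], 38), ([330.02, 160.25], 40), ([344.17, 161.42], 36), ([309.16, 226.03], 31), ([322.37, 226.74], 27), ([336.3, 227.61], 33), ([314.71, 257.77], 291)]
C [([166.24, 181.63], 525), ([182.0, 243.87], 280), ([189.62, 269.87], 126)]
437 [ 0.57650355 -0.11845189  0.11838368] [0.06244304 0.0535225  0.20894318] 0.08360877856976834
450 [ 0.57965567 -0.29151087  0.14956496] [0.08273171 0.08444487 0.20936433] 0.08396738013420862
top [([103.0, 112.2], 10)]
top [([257.76, 98.32], 111), ([249.0, 115.2], 10), ([255.8, 116.0], 10), ([262.2, 117.0], 10), ([244.67, 147.25], 12), ([251.64, 148.09], 11), ([258.36, 149.09], 11)]
top [([328.17, 95.83], 6), ([329.25, 112.37], 118), ([331.31, 144.35], 124)]
```

View pics/w2z.png

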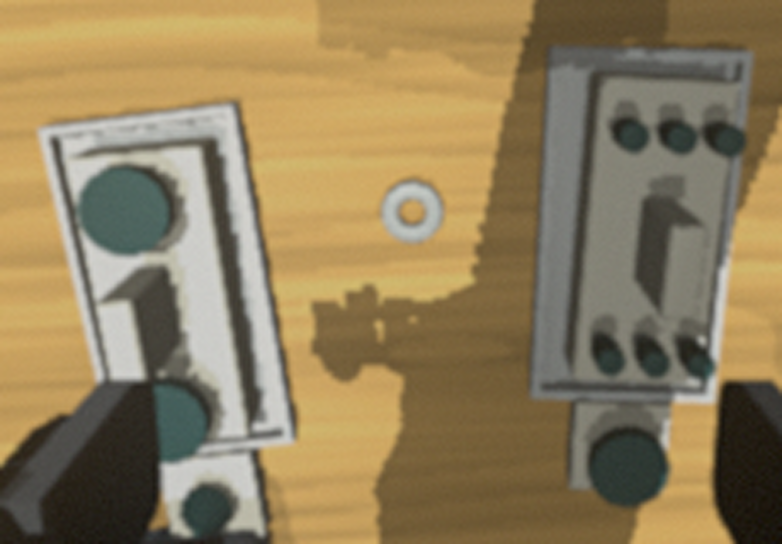

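```bash
cat > meas.py <<'E'
from heads import *
def rect(Q,z0,z1):
    T=Q[(Q[:,2]>z0)&(Q[:,2]<z1)]
    (c,s,a)=cv2.minAreaRect((T[:,:2]*1000).astype(np.float32))
    if s[0]<s[1]: a+=90;s=s[::-1]
    a=(a+90)%180-90
    return np.round(c,1),np.round(s,1),round(a,2),len(T)
E
python3 - <<'E'
from meas import *
p,d,C=load('w1');P=cloud(C,d)
Q=P[112:228,228:300].reshape(-1,3)
print('A block',rect(Q,.029,.04),'tab',rect(Q,.079,.09))
# mat
m=(p.astype(int).sum(2)<180).astype(np.uint8); 
p,d,C2=load('w2');P=cloud(C2,d)
for n,b in dict(B=(287,352,132,240),C=(140,212,148,232)).items():
    Q=P[b[2]:b[3],b[0]:b[1]].reshape(-1,3); print(n,rect(Q,.029,.04),rect(Q,.079,.09))
def bay(W):
    W=W[:,:2]*1000
    print(W.round(1).tolist())
    e=W[2]-W[1];print('yaw',np.degrees(np.arctan2(e[1],e[0])),np.linalg.norm(e),np.linalg.norm(W[1]-W[0]))
    return
W=plane(C2,[(291.8,133.5),(351.2,135.3),(339.4,238.2),(285.9,236.8)],.012);bay(W);print(W.mean(0))
e=W[3]-W[0];print(np.degrees(np.arctan2(e[1],e[0])))
W=plane(C2,[(141.8,157.6),(199.7,149.7),(217.1,249.4)],.012);bay(W);print((W[0]+W[2])/2)
# mat from w2 and top
for nm,im,CC,b in (('w2',p,C2,(410,512,95,225)),('top',np.load('top0.npz')['p'],cam('top'),(150,205,105,182))):
    q=im[b[2]:b[3],b[0]:b[1]].astype(int).sum(2)
    m=(q<(190 if nm=='top' else 130)).astype(np.uint8)
    c=max(cv2.findContours(m,0,1)[0],key=cv2.contourArea).reshape(-1,2)+[b[0],b[2]]
    W=plane(CC,c,.003);print(nm,cv2.minAreaRect((W[:,:2]*1000).astype(np.float32)))
# triangulated check: wheel & pencil heads top vs w2
CT=cam('top')
print(tri(CT,[(329.25,112.37),(331.31,144.35),(257.76,98.32)],C2,[(182,243.87),(166.24,181.63),(314.71,257.77)]))
print(tri(CT,[(249,115.2),(255.8,116),(262.2,117),(244.67,147.25),(251.64,148.09),(258.36,149.09)],C2,[(336.3,227.61),(322.37,226.74),(309.16,226.03),(344.17,161.42),(330,160.25),(315.9,159.9)]))
E
```

```text
A block (array([543.5, 317.5]), array([131.4,  56. ]), -5.49, 2310) tab (array([542.9, 317.7]), array([36.3, 13.9]), -5.27, 328)
B (array([ 585.2, -110.5]), array([131. ,  57.6]), -5.51, 2530) (array([ 584.8, -109.6]), array([36.1, 14.9]), -4.01, 341)
C (array([ 590.4, -318.1]), array([103.7,  56.1]), 2.71, 1489) (array([ 601.9, -317.2]), array([30.5, 13.7]), 2.78, 282)
[[507.6, -148.3], [514.1, -64.8], [671.1, -76.8], [664.8, -160.0]]
yaw -4.355269858791711 157.44609415321221 83.74406243863632
[ 0.58939463 -0.11248182  0.012     ]
-4.253052634697134
[[531.2, -364.4], [523.9, -280.1], [681.1, -268.9]]
yaw 4.071716502761336 157.58361000213483 84.59971545768887
[ 0.60614532 -0.31662677  0.012     ]
w2 ((563.6039428710938, 97.76625061035156), (94.20582580566406, 164.6943817138672), 87.35859680175781)
top ((564.5534057617188, 98.43281555175781), (95.55508422851562, 169.37661743164062), 87.5019760131836)
[[ 6.61602004e-01 -3.19882295e-01  2.45903658e-02  3.33885736e-03]
 [ 5.60742554e-01 -3.20994172e-01  4.94711970e-02  1.31054130e-03]
 [ 6.90240379e-01 -1.19950697e-01  3.54072027e-02  5.19178389e-04]]
[[ 6.30807181e-01 -9.72125864e-02  6.42074768e-02  5.18881064e-04]
 [ 6.29529822e-01 -1.15449274e-01  6.25116621e-02  7.92434531e-04]
 [ 6.27986976e-01 -1.32808146e-01  6.10730894e-02  2.47378211e-04]
 [ 5.42823865e-01 -8.83520007e-02  6.02803770e-02  5.81154109e-04]
 [ 5.40172236e-01 -1.06926413e-01  6.31158864e-02  9.49661527e-04]
 [ 5.38548679e-01 -1.24615896e-01  6.25374109e-02  7.94795848e-05]]
```

>>> drive_tool(
  plan=[
    [1,[0.0175,0.0455,0],-1.2],
    [1,[0.0175,0.0455,0],-1.1],
    [1,[0,0,-0.04],0],
    [1,[0,0,-0.04],0],
    [1,[0,0,-0.03],0],
    [1,[0,0,0],0],
  ],
)

```text
time: 3.7
ee_pos: [0.5833, -0.1085, 0.139]
tcp_rot: [180.0, -0.2, 174.9]
wrist_force: [0.8, 0.9, 0.9]
opening: 0.0856
```

```bash
python3 snap.py w3
```

```text
3.7 [ 0.5833 -0.1085  0.139 ] [179.98  -0.22 174.9 ] [0.81 0.93 0.87] 0.08564901934378681
```

View pics/w3.png

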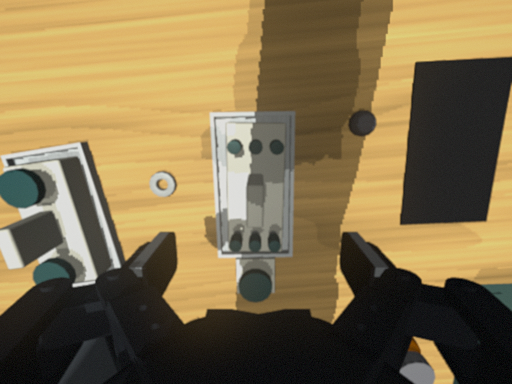

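>>> drive_tool(
  plan=[
    [1,[0,-0.001,-0.03],0],
    [1,[0,0,-0.03],0],
    [1,[0,0,-0.016],0],
    [1,[0,0,0],0],
    [0.1,[0,0,0],0],
    [0,[0,0,0],0],
    [0,[0,0,0],0],
    [0,[0,0,0],0],
    [0,[0,0,0],0],
    [0,[0,0,0],0],
  ],
  grip_force=50,
)

```text
time: 5.0
ee_pos: [0.5848, -0.1111, 0.0654]
tcp_rot: [-180.0, 0.0, 174.8]
wrist_force: [0.2, -1.6, 4.8]
opening: 0.0122
```

>>> drive_tool(
  plan=[
    [0,[0,0,0.01],0],
    [0,[0,0,0.03],0],
    [0,[0,0,0.04],0],
    [0,[0,0,0],0],
  ],
)

```text
time: 5.5
ee_pos: [0.5859, -0.1109, 0.1482]
tcp_rot: [-180.0, 0.3, 174.8]
wrist_force: [1.3, -0.6, -4.4]
opening: 0.0125
```

```bash
python3 snap.py w4; python3 - <<'E'
from meas import *
p,d,C=load('w4');P=cloud(C,d)
# pencil block held
Q=P[80:230,180:330].reshape(-1,3);print('held top',rect(Q,.105,.125))
E
```

```text
5.5 [ 0.5859 -0.1109  0.1482] [-179.99    0.27  174.83] [ 1.28 -0.64 -4.42] 0.012475676749697432
held top (array([ 560.4, -107.6]), array([77. , 56.8]), -5.16, 6674)
```

View pics/w4.png

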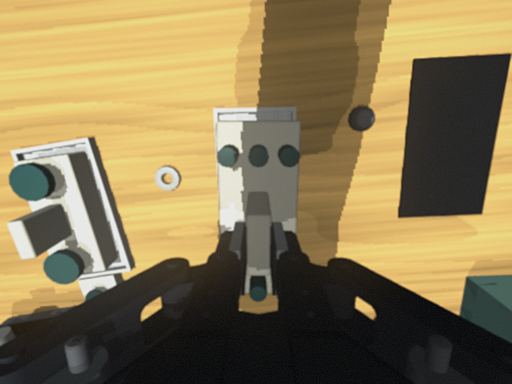

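>>> drive_tool(
  plan=[
    [0,[-0.005,0.05,0],0.7],
    [0,[-0.005,0.053,0],0.7],
    [0,[-0.005,0.053,0],0.7],
    [0,[-0.006,0.053,0],0.6],
    [0,[0,0,0],0],
    [0,[0,0,-0.04],0],
    [0,[0,0,-0.025],0],
    [0,[0,0,-0.012],0],
    [0,[0,0,0],0],
    [0,[0,0,0],0],
  ],
)

```text
time: 6.8
ee_pos: [0.5641, 0.098, 0.0688]
tcp_rot: [180.0, 0.1, 177.5]
wrist_force: [0.4, 0.3, -3.3]
opening: 0.0125
```

>>> drive_tool(
  plan=[
    [0,[0,0,-0.003],0],
    [0,[0,0,-0.001],0],
    [0,[0,0,0],0],
    [0,[0,0,0],0],
  ],
)

```text
time: 7.3
ee_pos: [0.5639, 0.0983, 0.0646]
tcp_rot: [180.0, 0.1, 177.5]
wrist_force: [-0.5, 1.6, 2.4]
opening: 0.0125
```

Contact made. Release, rise, and look.

>>> drive_tool(
  plan=[
    [0.3,[0,0,0],0],
    [0.6,[0,0,0],0],
    [1,[0,0,0],0],
    [1,[0,0,0],0],
    [1,[0,0,0],0],
    [1,[0,0,0.03],0],
    [1,[0,0,0.045],0],
    [1,[0,0,0.045],0],
    [1,[0,0,0.045],0],
    [1,[0,0,0],0],
  ],
)

```text
time: 8.55
ee_pos: [0.5648, 0.0984, 0.233]
tcp_rot: [179.9, 0.3, 177.5]
wrist_force: [0.4, -1.0, -0.0]
opening: 0.0853
```

```bash
python3 snap.py w5; python3 - <<'E'
from meas import *
p,d,C=load('w5');P=cloud(C,d)
Q=P[60:240,190:330].reshape(-1,3);print('mat block',rect(Q,.027,.039),rect(Q,.078,.09))
E
```

```text
8.55 [0.5648 0.0984 0.233 ] [179.92   0.34 177.52] [ 0.41 -1.02 -0.02] 0.08527331387129546
mat block (array([564.1,  99.3]), array([130. ,  56.1]), -2.57, 3174) (array([563.8,  99.2]), array([34.8, 12.7]), -2.37, 370)
```

View pics/w5.png

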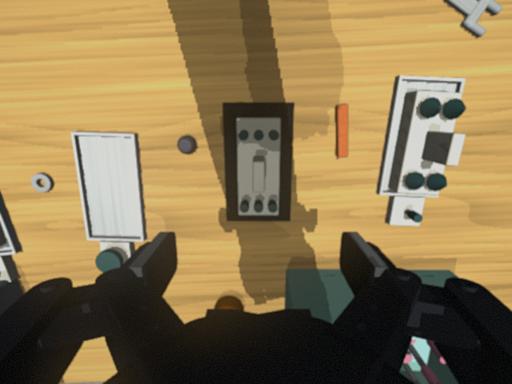

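>>> drive_tool(
  plan=[
    [1,[0.001,-0.052,0],0.7],
    [1,[0.001,-0.052,0],0.7],
    [1,[0.001,-0.052,0],0.7],
    [1,[0.001,-0.052,0],0.7],
    [1,[0.001,-0.052,0],0.7],
    [1,[0.001,-0.052,0],0.7],
    [1,[0,-0.052,0],0.5],
    [1,[0,-0.051,0],0.5],
    [1,[0,0,0],0],
    [1,[0,0,0],0],
  ],
)

```text
time: 9.85
ee_pos: [0.5693, -0.3165, 0.2276]
tcp_rot: [179.9, -0.1, -177.3]
wrist_force: [-0.4, 0.5, 0.0]
opening: 0.0852
```

```bash
python3 snap.py w6; python3 - <<'E'
from meas import *
p,d,C=load('w6');P=cloud(C,d)
Q=P[60:290,190:330].reshape(-1,3);print('wheel block',rect(Q,.029,.04),rect(Q,.079,.09),rect(Q,.009,.016))
print(heads(p,(200,320,80,300)))
a=cv2.imread('pics/w6.png')
cv2.imwrite('pics/w6z.png',cv2.resize(a[70:270,190:420],None,fx=3,fy=3,interpolation=2))
E
```

```text
9.85 [ 0.5693 -0.3165  0.2276] [ 1.7992e+02 -1.0000e-01 -1.7731e+02] [-0.4   0.52  0.02] 0.0852129609485539
wheel block (array([ 634.8, -337.1]), array([198.5, 103.9]), -3.15, 2793) (array([ 654.8, -344.6]), array([151.5,  28.6]), -27.9, 370) (array([ 635. , -294.3]), array([221.5, 212.4]), -5.45, 1460)
[([255.12, 165.68], 605), ([256.09, 235.42], 428), ([236.4, 295.15], 82)]
```

View pics/w6.png

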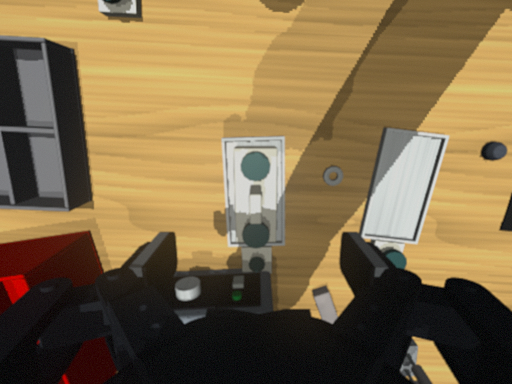

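View pics/w6z.png

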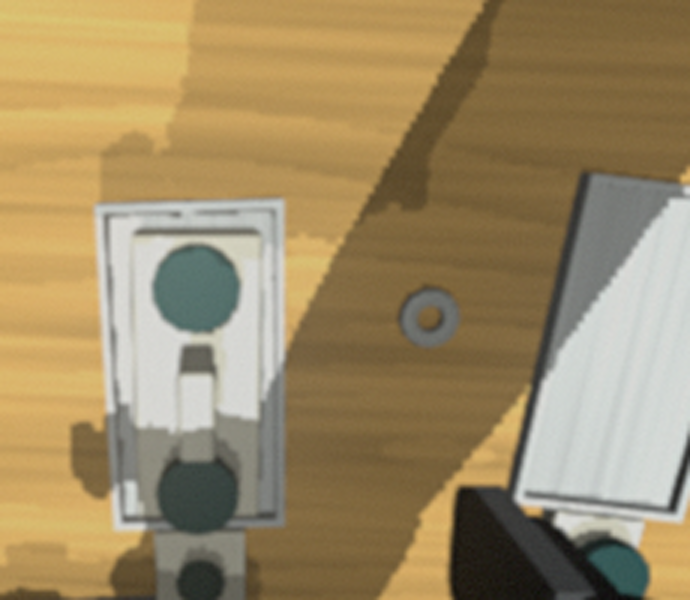

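```bash
python3 - <<'E'
from meas import *
p,d,C=load('w6');P=cloud(C,d)
Q=P[130:250,222:285].reshape(-1,3);print('wheel block',rect(Q,.029,.04),rect(Q,.079,.09))
uv=np.array([(95,206),(284,199),(285,525),(118,528)])/3+[190,70]
W=plane(C,uv,.012);print(W.round(4).tolist(),W.mean(0))
for a,b in((0,3),(1,2)):
    e=W[b]-W[a];print(np.degrees(np.arctan2(e[1],e[0])))
print(plane(C,[(255.12,165.68)],.056))
uv=np.array([(584,172),(516,502),(684,520)])/3+[190,70]
W=plane(C,uv,.012);print((W[0]+W[2])/2,W);e=W[1]-W[0];print(np.degrees(np.arctan2(e[1],e[0])))
T=cloud(cam('top'),np.load('top0.npz')['d'])[5:92,308:382].reshape(-1,3)
for lo,hi in((.09,.13),(.13,.2),(.2,.3)):
    S=T[(T[:,2]>lo)&(T[:,2]<hi)]; print(lo,len(S),S.min(0) if len(S) else'')
E
```

```text
wheel block (array([ 604. , -317.7]), array([130.8,  56.1]), 3.01, 2397) (array([ 603.6, -317.6]), array([35.6, 12.8]), 2.61, 369)
[[0.532, -0.3651, 0.012], [0.5251, -0.2818, 0.012], [0.682, -0.2699, 0.012], [0.6874, -0.3518, 0.012]] [ 0.60660112 -0.31717096  0.012     ]
4.887606069774063
4.323807753670348
[[ 0.55868297 -0.319096    0.056     ]]
[ 0.5887165  -0.11326348  0.012     ] [[ 0.50739589 -0.15151158  0.012     ]
 [ 0.6644494  -0.15842158  0.012     ]
 [ 0.6700371  -0.07501537  0.012     ]]
-2.5192586255800498
0.09 3925 [ 0.71967196 -0.44733284  0.09006415]
0.13 454 [ 0.77629322 -0.35662543  0.13002177]
0.2 0
```

>>> drive_tool(
  plan=[
    [1,[0.017,0,-0.02],0],
    [1,[0.017,-0.0005,-0.04],0],
    [1,[0,0,-0.04],0],
    [1,[0,0,-0.03],0],
    [1,[0,0,-0.02],0],
    [1,[0,0,-0.014],0],
    [1,[0,0,0],0],
    [0,[0,0,0],0],
    [0,[0,0,0],0],
    [0,[0,0,0],0],
  ],
)

```text
time: 11.15
ee_pos: [0.6039, -0.3176, 0.0657]
tcp_rot: [-180.0, 0.1, -177.3]
wrist_force: [-0.1, -0.4, -1.1]
opening: 0.0324
```

>>> drive_tool(
  plan=[
    [0,[0,0,0],0],
    [0,[0,0,0],0],
    [0,[0,0,0],0],
  ],
)

```text
time: 11.52
ee_pos: [0.6038, -0.3177, 0.0654]
tcp_rot: [-180.0, 0.0, -177.3]
wrist_force: [0.3, -2.4, 3.1]
opening: 0.0122
```

>>> drive_tool(
  plan=[
    [0,[0,0,0.01],0],
    [0,[0,0,0.03],0],
    [0,[0,0,0.04],0],
    [0,[-0.0035,0.051,0],-1.7],
    [0,[-0.0035,0.051,0],-1.7],
    [0,[-0.004,0.052,0],-1.7],
    [0,[-0.004,0.051,0],-1.8],
    [0,[0,0,0],0],
    [0,[0,0,-0.04],0],
    [0,[0,0,0],0],
  ],
)

```text
time: 12.78
ee_pos: [0.5867, -0.1124, 0.1022]
tcp_rot: [180.0, -0.3, 175.8]
wrist_force: [-0.5, 0.1, -2.4]
opening: 0.0125
```

```bash
python3 snap.py w7
```

```text
12.775 [ 0.5867 -0.1124  0.1022] [179.97  -0.33 175.82] [-0.48  0.07 -2.39] 0.012519904575480937
```

View pics/w7.png

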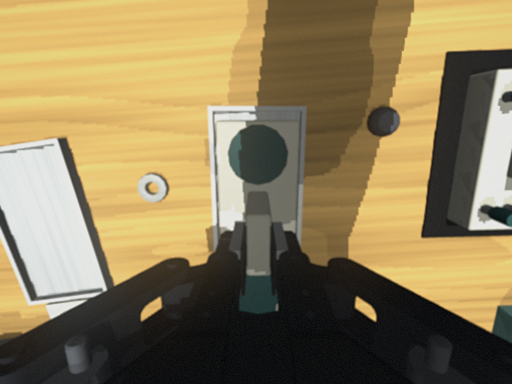

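>>> drive_tool(
  plan=[
    [0,[0,0,0],0],
    [0,[0,0,-0.02],0],
    [0,[0,0,-0.012],0],
    [0,[0,0,-0.005],0],
    [0,[0,0,-0.003],0],
    [0,[0,0,0],0],
    [0,[0,0,0],0],
  ],
)

```text
time: 13.7
ee_pos: [0.5889, -0.1124, 0.0654]
tcp_rot: [-180.0, 0.0, 175.8]
wrist_force: [-0.3, -0.6, -1.3]
opening: 0.012
```

>>> drive_tool(
  plan=[
    [0,[0,0,-0.001],0],
    [0,[0,0,0],0],
    [0.3,[0,0,0],0],
    [0.6,[0,0,0],0],
    [1,[0,0,0],0],
    [1,[0,0,0],0],
    [1,[0,0,0.03],0],
    [1,[0,0,0.045],0],
    [1,[0,0,0.045],0],
    [1,[0,0,0.045],0],
  ],
)

```text
time: 14.95
ee_pos: [0.5884, -0.1123, 0.2305]
tcp_rot: [-180.0, 0.0, 175.8]
wrist_force: [1.2, -0.4, 0.5]
opening: 0.0853
```

>>> drive_tool(
  plan=[
    [1,[0,0,0],0],
    [1,[0,0,0],0],
  ],
)

```text
time: 15.2
ee_pos: [0.5886, -0.1123, 0.2283]
tcp_rot: [180.0, -0.0, 175.8]
wrist_force: [-0.7, -0.2, -0.3]
opening: 0.0854
```

```bash
python3 snap.py w8; python3 - <<'E'
from meas import *
p,d,C=load('w8');P=cloud(C,d)
Q=P[90:240,215:310].reshape(-1,3);print('wheel block',rect(Q,.029,.04),rect(Q,.079,.09))
E
```

```text
15.2 [ 0.5886 -0.1123  0.2283] [ 1.7999e+02 -3.0000e-02  1.7582e+02] [-0.7  -0.22 -0.25] 0.08541041695620033
wheel block (array([ 603.5, -113.6]), array([159.4,  56. ]), -4.14, 2708) (array([ 588.3, -112.2]), array([35.4, 13.6]), -4.51, 407)
```

View pics/w8.png

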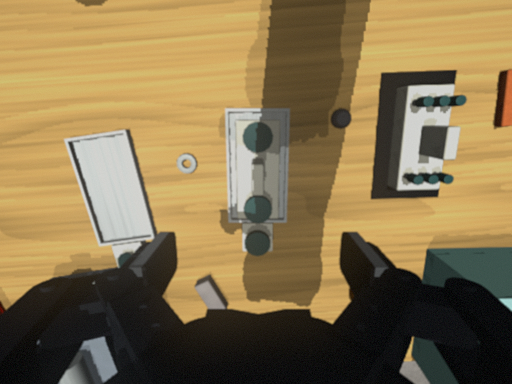

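>>> drive_tool(
  plan=[
    [1,[-0.006,0.054,0],-0.2],
    [1,[-0.006,0.054,0],-0.2],
    [1,[-0.006,0.054,0],-0.2],
    [1,[-0.006,0.054,0],-0.2],
    [1,[-0.006,0.054,0],-0.2],
    [1,[-0.006,0.054,0],-0.2],
    [1,[-0.005,0.053,0],0],
    [1,[-0.005,0.053,0],0],
    [1,[0,0,-0.04],0],
    [1,[0,0,0],0],
  ],
)

```text
time: 16.5
ee_pos: [0.5406, 0.3172, 0.1843]
tcp_rot: [-179.7, -0.4, 174.7]
wrist_force: [-0.0, 0.5, 0.4]
opening: 0.0855
```

>>> drive_tool(
  plan=[
    [1,[0,0,0],0],
  ],
)

```text
time: 16.62
ee_pos: [0.5426, 0.3171, 0.1896]
tcp_rot: [-180.0, -0.0, 174.6]
wrist_force: [-0.6, -0.1, -0.1]
opening: 0.0853
```

```bash
python3 snap.py w9; python3 - <<'E'
from meas import *
p,d,C=load('w9');P=cloud(C,d)
Q=P[90:240,215:310].reshape(-1,3);print('cone block',rect(Q,.029,.04),rect(Q,.079,.09))
E
```

```text
16.625 [0.5426 0.3171 0.1896] [-1.7999e+02 -1.0000e-02  1.7458e+02] [-0.62 -0.07 -0.14] 0.08532250860151777
cone block (array([542.6, 317.7]), array([129.4,  56.1]), -5.48, 3295) (array([543.1, 317.7]), array([36. , 12.9]), -5.67, 497)
```

View pics/w9.png

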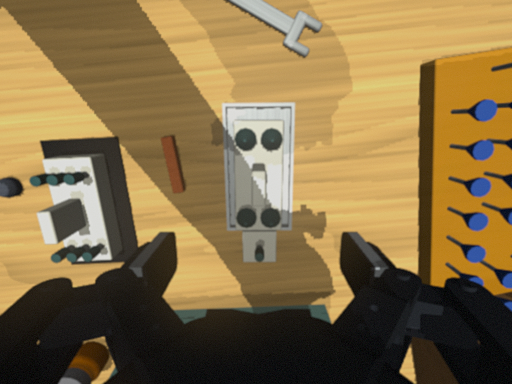

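>>> drive_tool(
  plan=[
    [1,[0,0,-0.04],0],
    [1,[0,0,-0.04],0],
    [1,[0,0,-0.03],0],
    [1,[0,0,-0.014],0],
    [1,[0,0,0],0],
    [0,[0,0,0],0],
    [0,[0,0,0],0],
    [0,[0,0,0],0],
    [0,[0,0,0],0],
    [0,[0,0,0],0],
  ],
)

```text
time: 17.92
ee_pos: [0.5427, 0.3176, 0.0654]
tcp_rot: [180.0, 0.0, 174.6]
wrist_force: [-0.2, -1.3, 2.4]
opening: 0.0125
```

>>> drive_tool(
  plan=[
    [0,[0,0,0],0],
    [0,[0,0,0.01],0],
    [0,[0,0,0.03],0],
    [0,[0,0,0.05],0],
    [0,[0,0,0.04],0],
    [0,[0,0,0.0],0],
  ],
)

```text
time: 18.68
ee_pos: [0.5436, 0.3184, 0.1989]
tcp_rot: [179.8, 0.3, 174.6]
wrist_force: [0.0, 0.1, -2.1]
opening: 0.0123
```

>>> drive_tool(
  plan=[
    [0,[0.005,-0.045,0],0.8],
    [0,[0.005,-0.053,0],0.8],
    [0,[0.005,-0.053,0],0.8],
    [0,[0.005,-0.053,0],0.8],
    [0,[0.005,-0.053,0],0.8],
    [0,[0.005,-0.053,0],0.8],
    [0,[0.005,-0.053,0],0.8],
    [0,[0.005,-0.053,0],0.8],
    [0,[0.005,-0.053,0],0.8],
    [0,[0.005,-0.053,0],0.8],
  ],
)

```text
time: 19.92
ee_pos: [0.5922, -0.2058, 0.1936]
tcp_rot: [179.9, -0.1, -177.3]
wrist_force: [1.0, 0.9, -1.9]
opening: 0.0123
```

>>> drive_tool(
  plan=[
    [0,[0.006,-0.053,0],0.9],
    [0,[0.007,-0.0595,0],0.9],
    [0,[0,0,0],0],
    [0,[0,0,-0.04],0],
    [0,[0,0,-0.045],0],
    [0,[0,0,0],0],
    [0,[0,0,0],0],
  ],
)

```text
time: 20.8
ee_pos: [0.606, -0.3166, 0.1116]
tcp_rot: [-180.0, 0.1, -175.6]
wrist_force: [-0.5, -0.4, -1.6]
opening: 0.0125
```

```bash
python3 snap.py w10
```

```text
20.8 [ 0.606  -0.3166  0.1116] [-1.7997e+02  6.0000e-02 -1.7556e+02] [-0.49 -0.39 -1.58] 0.012534428408318733
```

View pics/w10.png

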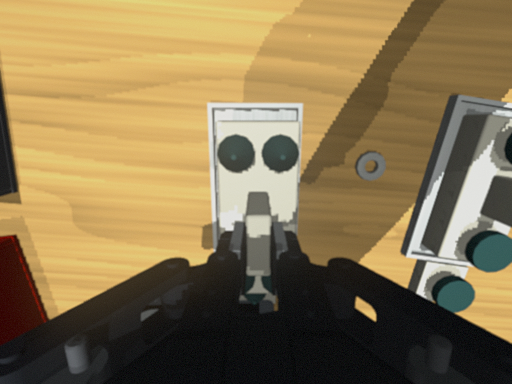

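>>> drive_tool(
  plan=[
    [0,[0,0,-0.02],0],
    [0,[0,0,-0.016],0],
    [0,[0,0,-0.006],0],
    [0,[0,0,-0.003],0],
    [0,[0,0,-0.001],0],
    [0,[0,0,0],0],
    [0,[0,0,0],0],
  ],
)

```text
time: 21.72
ee_pos: [0.6058, -0.3173, 0.0653]
tcp_rot: [-179.9, 0.1, -175.6]
wrist_force: [-3.5, -0.6, 4.7]
opening: 0.0124
```

>>> drive_tool(
  plan=[
    [0.3,[0,0,0],0],
    [0.6,[0,0,0],0],
    [1,[0,0,0],0],
    [1,[0,0,0],0],
    [1,[0,0,0.03],0],
    [1,[0,0,0.045],0],
    [1,[0,0,0.045],0],
    [1,[0,0,0.045],0],
    [1,[0,0,0],0],
    [1,[0,0,0],0],
  ],
)

```text
time: 22.98
ee_pos: [0.6056, -0.3168, 0.2282]
tcp_rot: [180.0, -0.0, -175.6]
wrist_force: [1.1, -0.6, -0.4]
opening: 0.0854
```

```bash
python3 snap.py w11; python3 - <<'E'
from meas import *
p,d,C=load('w11');P=cloud(C,d)
Q=P[90:225,215:310].reshape(-1,3);print('cone block',rect(Q,.029,.04),rect(Q,.079,.09))
E
```

```text
22.975 [ 0.6056 -0.3168  0.2282] [ 1.7998e+02 -3.0000e-02 -1.7558e+02] [ 1.09 -0.57 -0.44] 0.08543386093863335
cone block (array([ 606.2, -317.1]), array([130. ,  56.1]), 4.42, 2705) (array([ 605.7, -316.7]), array([35.6, 13.6]), 4.08, 406)
```

View pics/w11.png

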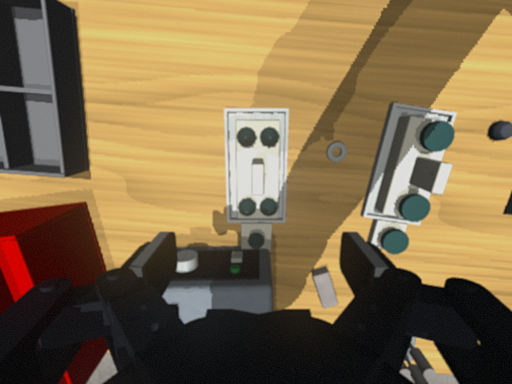

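>>> drive_tool(
  plan=[
    [1,[-0.005,0.052,0],-0.9],
    [1,[-0.005,0.052,0],-0.9],
    [1,[-0.005,0.052,0],-0.9],
    [1,[-0.005,0.052,0],-0.9],
    [1,[-0.005,0.052,0],-0.9],
    [1,[-0.005,0.052,0],-0.8],
    [1,[-0.006,0.052,0],-0.8],
    [1,[-0.006,0.0515,0],-0.8],
    [1,[0,0,0],0],
    [1,[0,0,-0.04],0],
  ],
)

```text
time: 24.28
ee_pos: [0.5644, 0.0991, 0.19]
tcp_rot: [180.0, 0.2, 177.6]
wrist_force: [-0.1, 0.2, -0.5]
opening: 0.0855
```

>>> drive_tool(
  plan=[
    [1,[0,0,-0.04],0],
    [1,[0,0,-0.04],0],
    [1,[0,0,-0.03],0],
    [1,[0,0,-0.0145],0],
    [1,[0,0,0],0],
  ],
)

```text
time: 24.9
ee_pos: [0.5629, 0.0981, 0.0635]
tcp_rot: [-180.0, -0.1, 177.5]
wrist_force: [0.5, -0.3, 0.2]
opening: 0.0854
```

>>> drive_tool(
  plan=[
    [0,[0,0,0],0],
    [0,[0,0,0],0],
    [0,[0,0,0],0],
    [0,[0,0,0],0],
    [0,[0,0,0],0],
    [0,[0,0,0],0],
  ],
)

```text
time: 25.65
ee_pos: [0.5639, 0.0989, 0.065]
tcp_rot: [180.0, 0.0, 177.5]
wrist_force: [-1.4, 1.3, 4.3]
opening: 0.0123
```

>>> drive_tool(
  plan=[
    [0,[0,0,0.01],0],
    [0,[0,0,0.03],0],
    [0,[0,0,0.04],0],
    [0,[-0.005,0.045,0],-0.6],
    [0,[-0.005,0.045,0],-0.5],
    [0,[-0.005,0.045,0],-0.5],
    [0,[-0.005,0.045,0],-0.5],
    [0,[-0.005,0.0415,0],-0.5],
    [0,[0,0,0],0],
    [0,[0,0,-0.035],0],
  ],
)

```text
time: 26.9
ee_pos: [0.5397, 0.3209, 0.1115]
tcp_rot: [179.9, 0.2, 175.0]
wrist_force: [0.6, 0.2, -4.2]
opening: 0.0124
```

>>> drive_tool(
  plan=[
    [0,[0,0,0],0],
  ],
)

```text
time: 27.02
ee_pos: [0.5372, 0.3186, 0.1066]
tcp_rot: [-179.8, -0.3, 174.9]
wrist_force: [-0.6, -0.4, -3.7]
opening: 0.0123
```

```bash
python3 snap.py w12
```

```text
27.025 [0.5372 0.3186 0.1066] [-179.78   -0.26  174.9 ] [-0.63 -0.43 -3.74] 0.01225264069073888
```

View pics/w12.png

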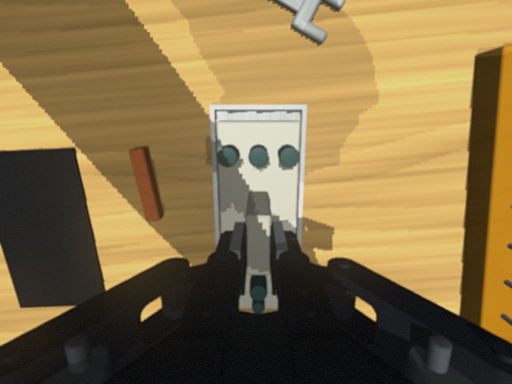

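>>> drive_tool(
  plan=[
    [0,[0,0,-0.02],0],
    [0,[0,0,-0.015],0],
    [0,[0,0,-0.006],0],
    [0,[0,0,-0.003],0],
    [0,[0,0,-0.001],0],
    [0,[0,0,0],0],
    [0,[0,0,0],0],
  ],
)

```text
time: 27.95
ee_pos: [0.5387, 0.3202, 0.066]
tcp_rot: [180.0, 0.1, 174.9]
wrist_force: [-3.3, -2.9, 5.7]
opening: 0.0122
```

>>> drive_tool(
  plan=[
    [0.3,[0,0,0],0],
    [0.6,[0,0,0],0],
    [1,[0,0,0],0],
    [1,[0,0,0],0],
    [1,[0,0,0.03],0],
    [1,[0,0,0.045],0],
    [1,[0,0,0.045],0],
    [1,[0,0,0.045],0],
    [1,[0,0,0],0],
    [1,[0,0,0],0],
  ],
)

```text
time: 29.2
ee_pos: [0.5386, 0.3202, 0.2288]
tcp_rot: [-180.0, -0.0, 174.9]
wrist_force: [-0.6, -0.3, -0.5]
opening: 0.0853
```

```bash
python3 snap.py w13; python3 - <<'E'
from meas import *
p,d,C=load('w13');P=cloud(C,d)
Q=P[90:225,215:310].reshape(-1,3);print('pencil block',rect(Q,.029,.04),rect(Q,.079,.09))
q,d=eyes.camera('top')
T=cloud(cam('top'),d)
for b in ((95,185,80,122),(100,170,235,275),(102,166,310,348)):
    Q=T[b[0]:b[1],b[2]:b[3]].reshape(-1,3);print(rect(Q,.030,.038),rect(Q,.077,.088))
cv2.imwrite('pics/top2.png',cv2.resize(q[75:195,70:360,::-1],None,fx=2.7,fy=2.7,interpolation=2))
E
```

```text
29.2 [0.5386 0.3202 0.2288] [-1.7999e+02 -2.0000e-02  1.7492e+02] [-0.57 -0.3  -0.54] 0.0853137041715568
pencil block (array([539.8, 320.8]), array([129.2,  56.1]), -5.09, 3215) (array([538.6, 321.3]), array([35.1, 13.4]), -5.44, 387)
(array([556.8, 318.1]), array([167.,  56.]), -5.26, 536) (array([538.9, 319.5]), array([35.9, 14.7]), -1.54, 69)
(array([ 605.3, -114.5]), array([162.6,  56.1]), -3.94, 542) (array([ 589.3, -112.8]), array([36.2, 13.2]), 1.29, 67)
(array([ 606.7, -316.3]), array([129.1,  57.9]), 4.01, 505) (array([ 605.1, -316.8]), array([34.8, 15.3]), 3.96, 72)
```

View pics/w13.png

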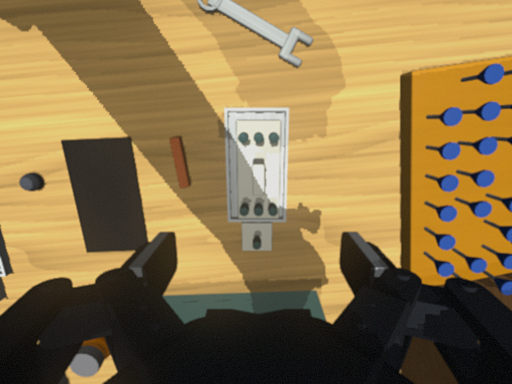

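View pics/top2.png

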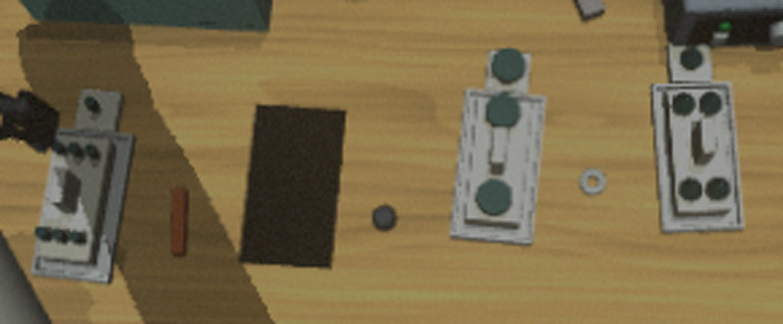

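```bash
python3 -c "
from workcell import job
print(job.job_done())"
```

```text
the job is handed in; nothing more can be done
None
```

All three blocks are in their own bays, and I handed the job in at about 29 s. I set the pencil block on the mat lengthwise and let go. Then I moved wheel into the wheel bay, cone into the cone bay, and pencil from the mat into the pencil bay.

- **Position:** in the last wrist-camera measurements each block stands within about 1–2 mm and about 1° of its bay's centre and direction. All lie flat, with tab tops about 84 mm above the table.
- **State at hand-in:** the last top view shows all three upright in the right bays and the mat empty. The gripper was open and well clear. The wrist force readings between moves stayed under 10 N.
- **Readings that disagreed:** some rectangles fitted to the wheel and pencil blocks came out about 160–167 mm long instead of 130 mm, probably because the sample or its plinth was included. Tab angles in the last top view were off by 4–6° on two blocks, because only about 70 pixels were available. The wrist-camera angles for those blocks agreed with the bays. One early cross-check of a wheel head gave a wrong height because a finger partly hid it. I did not use any of these.

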